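# Wind the spring drive in its jig and set it out for test

### The arm

A 6-joint arm with a two-finger parallel gripper is mounted at the origin on the work surface. World frame = base frame: x ahead of the robot, y to its left, z up, the work surface at z = 0. Lengths are in mm, angles in rad, forces in N, time in s.
With the tool pointing down it reaches from about 275 to 1000 mm from the base axis. Payload 8.4 kg.
Tool frame: the origin (TCP) lies on the centre line of the jaws, within the pads' length; the fingertips stand 25 mm ahead of it and the grasp point (between the pads) lies 6 mm ahead of it; z points along the fingers, x is the direction in which the jaws open and shut, and the axes are right-handed (so a half turn about z gives the same grasp; the last joint's range is limited). The gripper opens to 85 mm and grips with 20 to 120 N. Pads are 22 mm wide; open, the fingers measure 114 mm over their backs; the gripper's body (76 mm by 85 mm) begins 54 mm behind the grasp point. The pads swing forward as they close: fully open they stand 13 mm farther back than shut.
Start: joints at [1.288, 0.353, 1.633, -0, 1.155, -0.002], TCP at [173.201, 600.524, 256.281] pointing down, gripper open.
Joint ranges: [-2.63, 2.63], [-0.92, 2.1], [0.06, 2.66], [-1.3, 4.44], [0, 2.69], [-3.02, 3.02]. Speed limits (rad/s): [2.22, 2.22, 2.79, 3.14, 3.14, 3.14].

### API

Orientations are given as [roll, pitch, yaw] about the fixed x, y, z axes, in that order (R = Rz(yaw) Ry(pitch) Rx(roll)).
In Python, from rig import r gives the robot as it stands. The module is installed in compiled form; this text tells all that it offers.
- The arm moves only by the tool jog_arm, never from a script. Its argument "deltas" is a list of rows, each an object with "gripper": the gripper command: -1 is fully open, 1 is shut, values between are in proportion; "translation": the shift along the world's x, y, z in units of 10 cm (1.0 is 10 cm), a list of three; "dr": the turn, a rotation vector about the world's x, y, z in units of pi/2 rad (1.0 is pi/2 rad), a list of three. In form: [{"gripper": gripper, "translation": [x, y, z], "dr": [wx, wy, wz]}, ...]. A call has 1 to 12 rows; each row shifts and turns the commanded pose from where the row before left it; what a row does not reach is not made up. A row lasts 1/12 s, in which the tool goes at most 41.7 mm and 7.16 degrees, less where a joint would pass 70% of its speed; a pose out of reach is approached as far as the arm can. A call with a number of a shift or a turn outside -1 to 1 is refused whole. A call with a gripper value outside its range is refused whole. The fingers move at their own pace and stop on an object; "squeeze" is the grip in N (left out, the last holds). Time passes only in rows, so rows that do not move let the fingers close. It gives the time, the measured TCP pose, the force and the opening at its end, in the units of the state.
- r.sense(): the state, without advancing time (a new reading comes with each control period).
- r.grab_frame(name): name is "scene" or "side" or "wrist"; returns the picture (420x560x3 uint8, blue, green, red); there is no depth.
- r.calibration(name): a dict with "mtx" (3x3 intrinsics, pixels), "k1" (the pictures are not rectified: a ray, as slopes to the right and down, at radius r is drawn at 1 + k1 r^2 times it, then the intrinsics apply), "world_from_camera" (4x4, takes a point from camera to world coordinates). Camera axes: x right, y down, z forward; pixel columns grow to the right and rows downward; lengths in mm; the calibration is good to about 2 mm. A picture is of the moment at which its call begins: read the wrist's pose just before it. calibration takes no time and is no camera call; for the wrist camera it gives the pose at the moment of the call.
- r.sign_off(): hands the job in, once; it reports no verdict.
The state is a dict: "clock": time; "qpos": joint angles; "qvel": joint speeds; "joint_efforts": joint torques, N m; "eef_pos": TCP position; "tcp_rot": TCP orientation; "contact_force": force on the tool from outside, world axes, zero at the start; "wrist_torque": the same for the moment, N m; "opening": opening from 0.0 (shut) to 1.0 (fully open).
Only numpy, scipy, OpenCV 4.12 (cv2) and the standard library are available. Lean on these libraries where they do the work, as an engineer would, in place of code of your own. Each camera call takes 0.05 s, during which the arm holds its last target. There are 200 camera calls.

### The job

Wind up the orange spring drive while it sits in its jig: turn its key clockwise by repeated partial turns until the key's red end points at the green mark, without overwinding it. Then lift the wound drive out of the jig's cavity and set it down gently, upright, in the empty white-lined bay of the blue tray.

Things in the scene. Friction and masses are not known exactly. Their poses are not given: they have to be found in the camera images.
- drive: orange spring drive, 60 x 44 x 50 mm (x, y, z), about 0.3 kg, loose; origin at the centre of its underside. Nose (+x): brass pinion sticking out 12 mm, 35 mm up. On top: a white dot at the nose edge (unwound), a green bar at the +y edge (wound), the key in the middle. It starts 20 mm deep in the jig; its top 30 mm stand clear, to be gripped across the 44 mm
- key (a joint): angle of the winding key, rad, about the vertical; grows clockwise seen from above. 0: unwound, red end over the white dot; 4.71 (three quarters of a turn): wound, red end over the green bar; stop at 5.8. Starts between 0.3 and 1.2. A spring (0.012 N m/rad) pulls it back, but a brake (0.11 N m) holds it where it is let go
- key_grip (a point): centre of the key's flat steel wing, on the key's axis, 71 mm above the drive's underside. Wing 40 mm long (along the point's x, red end at +x), 8 mm thick (y), 18 mm high; under it 12 mm of air and an 8 mm stem down to the drive's top. Turns with the key
- jig: the fixed winding jig: aluminium block 110 x 100 x 30 mm with an open cavity 63 x 47 mm, 20 mm deep, in the middle of its top. Origin at the centre of its underside, axes parallel to the drive's at the start
- bay (a point): centre of the floor of the empty, white-lined bay of the fixed blue tray. The bay is 142 mm along the point's x and 104 mm along its y, with walls 4 mm thick rising 12 mm (the divider 10 mm) above its floor. The other bay, at -y, holds two brass gears
- gear_a: bystander: brass gear 42 mm across, loose, lying in the tray's other bay
- gear_b: bystander: brass gear 34 mm across, loose, lying in the tray's other bay
- mouse: bystander: black computer mouse 100 x 60 x 35 mm, beyond the jig and tray
- screwdriver: bystander: screwdriver 170 mm long, lying beyond the jig and tray
- flask: bystander: olive drinking bottle 68 mm across, 190 mm high, on the right
- mug: bystander: white mug 80 mm across, 90 mm high, on the left

How it is judged (in metres and radians):
On the way, in this order (a step that is already met when the one before it is completed fails the run):
1. the key is wound to the green mark (joint value at least 4.26, that is no more than 25 degrees short of the mark) with the drive still seated in the jig (value of joint key above 4.26 rad and z of drive in the frame of jig below 0.016 m and horizontal distance between drive and jig below 0.006 m), for 0.2 s.
2. the wound drive is lifted clear of the jig, its underside above the jig's top (z of drive in the frame of jig above 0.034 m and value of joint key above 4.26 rad), for 0.1 s.
At the end, for the whole second after the job is handed in: the drive stands at rest, upright (within about 6 degrees) and flat on the floor of the white-lined bay (underside within 4 mm of it, its centre within 55 mm along and 40 mm across of the bay's centre; any yaw), released, its key still within 25 degrees of the green mark (joint between 4.26 and 5.2) (value of joint key between 4.26 and 5.2 rad and z of drive in the frame of bay between -0.004 and 0.004 m and x of drive in the frame of bay between -0.055 and 0.055 m and y of drive in the frame of bay between -0.04 and 0.04 m and angle between drive's own z axis and vertical below 0.1 rad and linear speed of drive below 0.02 m/s); the robot touches nothing.
It fails at once if the key is overwound: more than 28 degrees (0.49 rad) past the green mark, joint above 5.2 (value of joint key above 5.2 rad).
It fails at once if the drive is dropped: it moves faster than 0.8 m/s without being held (a fall of some 3 cm or more) (linear speed of drive above 0.8 m/s and contact force between the fingers and drive below 0.1 N).
It fails at once if a bystander (gears, mouse, screwdriver, bottle, mug) is shifted by more than 20 mm (distance of any of mouse, screwdriver, flask, mug, gear_a, gear_b from where it was at the start of the episode above 0.02 m).
It also fails if it takes over 67 s, if anything falls off the work surface, if the arm or the gripper's body presses on something with over 40 N, if the wrist force passes 120 N, or if a joint passes its speed limit or range.

## Working session

There is one attempt and no reset: what is moved stays moved. The work goes in short steps, Python scripts to look and compute and a tool call to move; the robot and the scene stay as the last step left them, time stands still between calls to the robot, and variables do not carry over. Pictures are saved under pics/ and viewed, about 8 in all and at most 12, crops included, and the job is handed in when it is done.

Besides the shell and the picture viewer there is one more tool, called after "Emit:" in YAML: its name, and indented under it one key for each argument. jog_arm: Moves the arm, as the interface text tells. Shifts and turns lie within -1 to 1; 1 stands for 10 cm of shift or pi/2 rad of turn. Its arguments: {"type":"object","properties":{"deltas":{"type":"array"},"squeeze":{"type":"number"}},"required":["deltas"]}

```bash
mkdir -p pics; cat > h.py <<'E'
import numpy as np, cv2
from rig import r
def shot(name,f,crop=None,scale=1):
    c=r.calibration(name); im=r.grab_frame(name); 
    np.savez('pics/'+f+'.npz',im=im,T=c['world_from_camera'],K=c['mtx'],k1=c['k1']); save(f,crop,scale)
def save(f,crop=None,scale=1,out=None):
    im=np.load('pics/'+f+'.npz')['im']
    if crop: x0,y0,x1,y1=crop; im=im[y0:y1,x0:x1]
    cv2.imwrite('pics/'+(out or f)+'.png',cv2.resize(im,None,fx=scale,fy=scale,interpolation=cv2.INTER_CUBIC))
def ray(f,u,v):
    d=np.load('pics/'+f+'.npz'); K=d['K'];T=d['T']
    s=cv2.undistortPoints(np.array([[[u,v]]],float),K,np.array([float(d['k1']),0,0,0,0]))[0,0] if False else None
    p=np.array([(u-K[0,2])/K[0,0],(v-K[1,2])/K[1,1]]); q=p.copy()
    for _ in range(30): q=p/(1+float(d['k1'])*(q@q))
    return T[:3,3],T[:3,:3]@np.array([*q,1])
def onz(f,u,v,z):
    o,d=ray(f,u,v); return (o+d*(z-o[2])/d[2]).round(1)
def proj(f,P):
    d=np.load('pics/'+f+'.npz'); K=d['K'];T=d['T']
    c=T[:3,:3].T@(np.array(P,float)-T[:3,3]); q=c[:2]/c[2]; q=q*(1+float(d['k1'])*(q@q))
    return (K[:2,:2]@q+K[:2,2]).round(1)
E
python3 - <<'E'
from h import *
shot('scene','s0'); shot('side','d0'); shot('wrist','w0')
a=[np.load(f'pics/{n}.npz')['im'] for n in('s0','d0')]
cv2.imwrite('pics/both.png',cv2.resize(np.vstack(a),None,fx=.71,fy=.71,interpolation=cv2.INTER_AREA))
print(r.sense())
for n in ('s0','d0','w0'): print(np.load(f'pics/{n}.npz')['T'].round(2))
E
```

```text
{'clock': 0.15, 'qpos': array([ 1.28759901e+00,  3.53492641e-01,  1.63396879e+00,  1.52708485e-05,
        1.15518540e+00, -2.42091251e-03]), 'qvel': array([-0.00025321, -0.00388302, -0.00069071, -0.00104568, -0.00011153,
        0.00101306]), 'joint_efforts': array([ 2.43010472e-04, -6.05631709e+01, -3.42336059e+01,  7.46005276e-05,
        6.12927674e-03,  1.29539447e-05]), 'eef_pos': array([173.10288343, 600.19999843, 255.72953273]), 'tcp_rot': array([-3.14157614e+00,  1.05414312e-03,  1.29001376e+00]), 'contact_force': array([-0.30392533, -0.32356637, -0.14133318]), 'wrist_torque': array([-0.00792207, -0.03595611,  0.04387138]), 'opening': 0.9967977740035256}
[[-3.70000e-01  6.50000e-01 -6.60000e-01  1.29347e+03]
 [ 9.30000e-01  2.50000e-01 -2.80000e-01  3.34230e+02]
 [-1.00000e-02 -7.20000e-01 -6.90000e-01  8.62860e+02]
 [ 0.00000e+00  0.00000e+00  0.00000e+00  1.00000e+00]]
[[ 8.2000e-01 -3.9000e-01  4.2000e-01  1.6727e+02]
 [-5.7000e-01 -5.5000e-01  6.1000e-01 -5.8626e+02]
 [-1.0000e-02 -7.4000e-01 -6.8000e-01  7.6619e+02]
 [ 0.0000e+00  0.0000e+00  0.0000e+00  1.0000e+00]]
[[ 2.8000e-01  9.3000e-01  2.6000e-01  1.0726e+02]
 [ 9.6000e-01 -2.6000e-01 -7.0000e-02  6.1933e+02]
 [-0.0000e+00  2.7000e-01 -9.6000e-01  3.7307e+02]
 [ 0.0000e+00  0.0000e+00  0.0000e+00  1.0000e+00]]
```

View pics/s0.png

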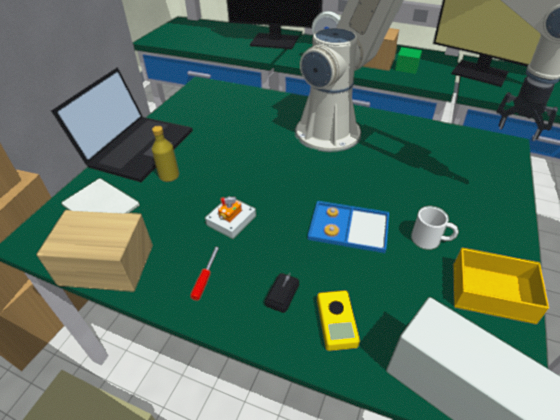

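View pics/w0.png

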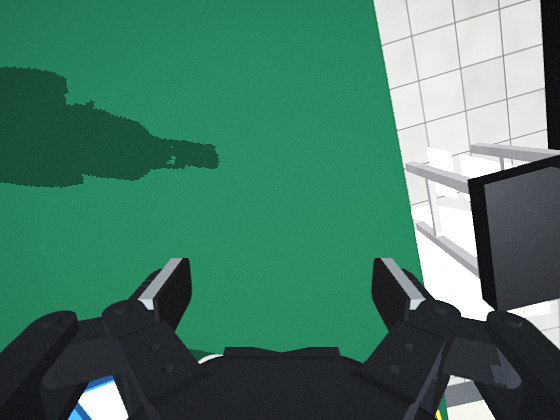

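The scene picture shows the jig and drive at about (231,213), the tray at (349,226) with its white bay at (367,229), and the mug at (431,228). The wrist picture shows only bare table.

```bash
python3 - <<'E'
from h import *
for n,p,z in [('jig top',(231,214),30),('bay',(367,229),3),('bayc1',(352,212),3),('bayc2',(388,216),3),('bayc3',(385,248),3),('bayc4',(346,241),3),('mug',(431,240),0),('flask',(166,175),0),('mouse',(282,292),10)]:
    print(n,onz('s0',*p,z))
a=np.load('pics/s0.npz')['im'][185:255,195:395]
b=np.load('pics/d0.npz'); 
print(proj('d0',onz('s0',231,214,30)),proj('d0',onz('s0',367,229,3)))
cv2.imwrite('pics/sc.png',cv2.resize(a,None,fx=4,fy=4,interpolation=cv2.INTER_CUBIC))
E
```

```text
jig top [ 570.2 -128.2   30. ]
bay [459.4 260.4   3. ]
bayc1 [405.5 200.9   3. ]
bayc2 [383.2 308.    3. ]
bayc3 [513.3 324.7   3. ]
bayc4 [527.1 214.8   3. ]
mug [433.1 444.    0. ]
flask [ 453.4 -444.    -0. ]
mouse [758.6 109.9  10. ]
[312.5 263.9] [203.1 203.7]
```

View pics/sc.png

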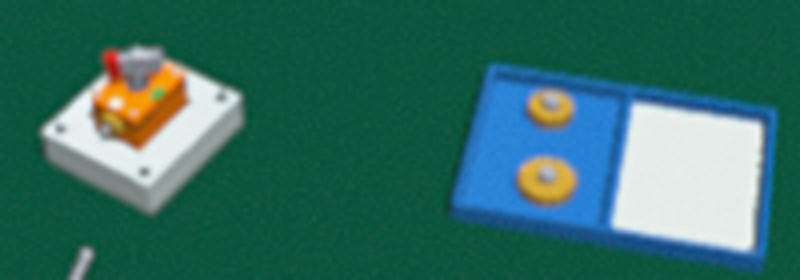

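The enlarged crop shows the nose pointing lower-left and the key's red end at crop (110,65), with the tray and both gears clear. Next I'll get a coarse yaw.

```bash
python3 - <<'E'
from h import *
c=lambda u,v,z: onz('s0',195+u/4,185+v/4,z)
L,F,R=c(42,132,30),c(152,186,30),c(243,97,30)
print(L,F,R,(L+R)/2, np.arctan2(*(L-F)[1::-1]),np.arctan2(*(R-F)[1::-1]))
print('nose',c(110,120,45),'white',c(115,103,60),'green',c(158,94,60),'red',c(110,65,83),'other',c(160,57,83))
E
```

```text
[ 612.4 -191.3   30. ] [631.6 -90.6  30. ] [525.2 -67.6  30. ] [ 568.8  -129.45   30.  ] -1.7592003554834497 2.9287028382755493
nose [ 595.9 -141.3   45. ] white [ 591.8 -137.3   60. ] green [ 572.2 -112.3   60. ] red [ 578.2 -145.6   83. ] other [ 557.6 -115.6   83. ]
```

Emit:
jog_arm:
  deltas:
    - {"gripper": -1, "translation": [0.18, -0.33, 0], "dr": [0, 0, -0.02]}
    - {"gripper": -1, "translation": [0.18, -0.33, 0], "dr": [0, 0, -0.02]}
    - {"gripper": -1, "translation": [0.18, -0.33, 0], "dr": [0, 0, -0.02]}
    - {"gripper": -1, "translation": [0.18, -0.33, 0], "dr": [0, 0, -0.02]}
    - {"gripper": -1, "translation": [0.18, -0.33, 0], "dr": [0, 0, -0.02]}
    - {"gripper": -1, "translation": [0.18, -0.33, 0], "dr": [0, 0, -0.02]}
    - {"gripper": -1, "translation": [0.18, -0.33, 0], "dr": [0, 0, -0.02]}
    - {"gripper": -1, "translation": [0.18, -0.33, 0], "dr": [0, 0, -0.02]}
    - {"gripper": -1, "translation": [0.18, -0.33, 0], "dr": [0, 0, -0.02]}
    - {"gripper": -1, "translation": [0.18, -0.33, 0], "dr": [0, 0, -0.02]}
    - {"gripper": -1, "translation": [0.18, -0.33, 0], "dr": [0, 0, -0.02]}
    - {"gripper": -1, "translation": [0.18, -0.33, 0], "dr": [0, 0, -0.02]}

```text
clock: 1.15
eef_pos: [389.6, 202.8, 256.3]
tcp_rot: [3.142, -0.0, 0.912]
contact_force: [-0.3, 0.1, -0.9]
opening: 0.999
```

Emit:
jog_arm:
  deltas:
    - {"gripper": -1, "translation": [0.18, -0.33, 0], "dr": [0, 0, -0.02]}
    - {"gripper": -1, "translation": [0.18, -0.33, 0], "dr": [0, 0, -0.02]}
    - {"gripper": -1, "translation": [0.18, -0.33, 0], "dr": [0, 0, -0.02]}
    - {"gripper": -1, "translation": [0.18, -0.33, 0], "dr": [0, 0, -0.02]}
    - {"gripper": -1, "translation": [0.18, -0.33, 0], "dr": [0, 0, -0.02]}
    - {"gripper": -1, "translation": [0.18, -0.33, 0], "dr": [0, 0, -0.02]}
    - {"gripper": -1, "translation": [0.18, -0.33, 0], "dr": [0, 0, -0.02]}
    - {"gripper": -1, "translation": [0.18, -0.33, 0], "dr": [0, 0, -0.02]}
    - {"gripper": -1, "translation": [0.18, -0.33, 0], "dr": [0, 0, -0.02]}
    - {"gripper": -1, "translation": [0.18, -0.33, 0], "dr": [0, 0, -0.02]}
    - {"gripper": -1, "translation": [0, 0, 0], "dr": [0, 0, 0]}
    - {"gripper": -1, "translation": [0, 0, 0], "dr": [0, 0, 0]}

```text
clock: 2.15
eef_pos: [569.5, -127.1, 255.7]
tcp_rot: [-3.141, 0.001, 0.596]
contact_force: [-0.6, 1.0, 0.2]
opening: 1.006
```

```bash
python3 - <<'E'
from h import *
s=r.sense(); print(s['clock'],s['eef_pos'],s['tcp_rot'],s['qpos'])
shot('wrist','w1')
E
```

```text
2.15 [ 569.47862806 -127.09223389  255.6665443 ] [-3.14102180e+00  5.28920394e-04  5.96133181e-01] [-2.22147731e-01  2.89920553e-01  1.72456211e+00  4.50585685e-06
  1.12788820e+00 -8.18282694e-01]
```

View pics/w1.png

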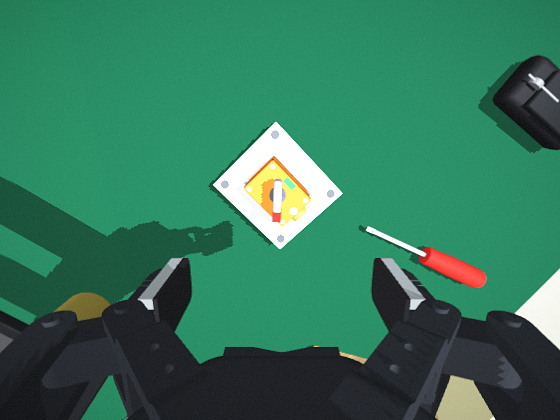

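The jig's top corners are near (276,122), (212,184), (280,249) and (342,192), with the red end near (277,217). I'll enlarge this one.

```bash
python3 - <<'E'
from h import *
save('w1',(205,115,350,255),4,'w1c')
E
```

```text
(no output)
```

View pics/w1c.png

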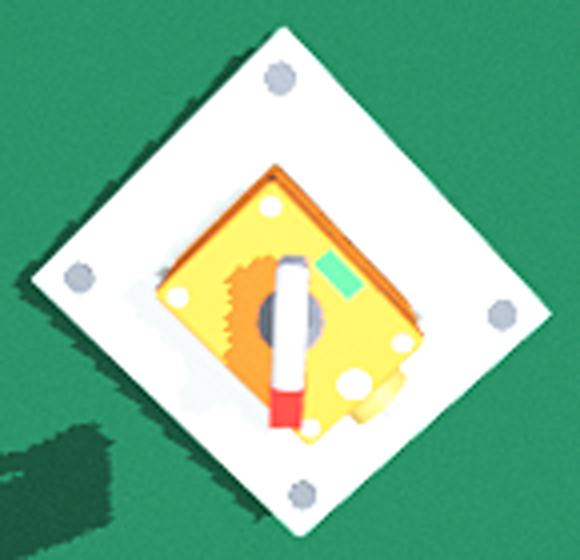

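```bash
python3 - <<'E'
from h import *
c=lambda u,v,z: onz('w1',205+u/4,115+v/4,z)
P=[c(*p,30) for p in [(284,27),(33,280),(300,536),(551,314)]]
S=[c(*p,30) for p in [(280,78),(80,278),(302,494),(502,315)]]
print(P,np.mean(P,0),np.mean(S,0))
for Q in (P,S):
  for i,j in [(0,3),(1,2),(1,0),(2,3)]:
    d=Q[j]-Q[i]; print(np.hypot(*d[:2]).round(1),np.arctan2(d[1],d[0]).round(3))
a,b=c(293,261,90),c(286,426,90); d=b-a; print(a,b,(a+b)/2,np.hypot(*d[:2]),np.arctan2(d[1],d[0]))
T=[c(*p,60) for p in [(276,182),(158,292),(312,443),(421,337)]];print(T,np.mean(T,0))
E
```

```text
[array([525. , -71.2,  30. ]), array([ 504.6, -169.4,   30. ]), array([ 612.2, -191.7,   30. ]), array([633.2, -93.8,  30. ])] [ 568.75  -131.525   30.   ] [ 568.425 -131.6     30.   ]
110.5 -0.206
109.9 -0.204
100.3 1.366
100.1 1.359
92.1 -0.208
91.6 -0.207
80.0 1.367
79.9 1.36
[ 557.4 -113.7   90. ] [ 578.9 -148.4   90. ] [ 568.15 -131.05   90.  ] 40.82082801707971 -1.0160920839369159
[array([ 545.2, -103.9,   60. ]), array([ 535.6, -145.1,   60. ]), array([ 592.5, -156.8,   60. ]), array([ 599.6, -116.1,   60. ])] [ 568.225 -130.475   60.   ]
```

Emit:
jog_arm:
  deltas:
    - {"gripper": -1, "translation": [-0.01, -0.04, -0.3], "dr": [0, 0, -0.026]}
    - {"gripper": -1, "translation": [0, 0, -0.35]}
    - {"gripper": -1, "translation": [0, 0, -0.35]}
    - {"gripper": -1, "translation": [0, 0, -0.35]}
    - {"gripper": -1, "translation": [0, 0, -0.3]}
    - {"gripper": -1, "translation": [0, 0, 0]}
    - {"gripper": -1, "translation": [0, 0, 0]}
  squeeze: 40

```text
$.deltas[1]: bad value
```

Emit:
jog_arm:
  deltas:
    - {"gripper": -1, "translation": [-0.01, -0.04, -0.3], "dr": [0, 0, -0.026]}
    - {"gripper": -1, "translation": [0, 0, -0.35], "dr": [0, 0, 0]}
    - {"gripper": -1, "translation": [0, 0, -0.35], "dr": [0, 0, 0]}
    - {"gripper": -1, "translation": [0, 0, -0.35], "dr": [0, 0, 0]}
    - {"gripper": -1, "translation": [0, 0, -0.3], "dr": [0, 0, 0]}
    - {"gripper": -1, "translation": [0, 0, 0], "dr": [0, 0, 0]}
    - {"gripper": -1, "translation": [0, 0, 0], "dr": [0, 0, 0]}
  squeeze: 40

```text
clock: 2.78
eef_pos: [566.8, -128.1, 90.5]
tcp_rot: [-3.139, 0.003, 0.559]
contact_force: [0.0, 1.2, 0.8]
opening: 1.002
```

Emit:
jog_arm:
  deltas:
    - {"gripper": 1, "translation": [0, 0, 0], "dr": [0, 0, 0]}
    - {"gripper": 1, "translation": [0, 0, 0], "dr": [0, 0, 0]}
    - {"gripper": 1, "translation": [0, 0, 0], "dr": [0, 0, 0]}
    - {"gripper": 1, "translation": [0, 0, 0], "dr": [0, 0, 0]}
    - {"gripper": 1, "translation": [0, 0, 0], "dr": [0, 0, 0]}
    - {"gripper": 1, "translation": [0, 0, 0], "dr": [0, 0, 0]}
    - {"gripper": 1, "translation": [0, 0, 0], "dr": [0, 0, 0]}
    - {"gripper": 1, "translation": [0, 0, 0], "dr": [0, 0, 0]}
    - {"gripper": 1, "translation": [0, 0, 0], "dr": [0, 0, 0]}
    - {"gripper": 1, "translation": [0, 0, 0], "dr": [0, 0, 0]}

```text
clock: 3.62
eef_pos: [568.2, -129.7, 91.5]
tcp_rot: [3.141, 0.0, 0.558]
contact_force: [-2.3, -1.6, 5.5]
opening: 0.089
```

Emit:
jog_arm:
  deltas:
    - {"gripper": 1, "translation": [0, -0.015, 0], "dr": [0, 0, -0.05]}
    - {"gripper": 1, "translation": [0, 0, 0], "dr": [0, 0, -0.05]}
    - {"gripper": 1, "translation": [0, 0, 0], "dr": [0, 0, -0.05]}
    - {"gripper": 1, "translation": [0, 0, 0], "dr": [0, 0, -0.05]}
    - {"gripper": 1, "translation": [0, 0, 0], "dr": [0, 0, -0.05]}
    - {"gripper": 1, "translation": [0, 0, 0], "dr": [0, 0, -0.05]}
    - {"gripper": 1, "translation": [0, 0, 0], "dr": [0, 0, -0.05]}
    - {"gripper": 1, "translation": [0, 0, 0], "dr": [0, 0, -0.05]}
    - {"gripper": 1, "translation": [0, 0, 0], "dr": [0, 0, -0.05]}
    - {"gripper": 1, "translation": [0, 0, 0], "dr": [0, 0, -0.05]}
    - {"gripper": 1, "translation": [0, 0, 0], "dr": [0, 0, -0.05]}
    - {"gripper": 1, "translation": [0, 0, 0], "dr": [0, 0, -0.05]}

```text
clock: 4.62
eef_pos: [569.0, -130.7, 91.4]
tcp_rot: [-3.141, -0.001, -0.388]
contact_force: [1.6, 1.6, 1.4]
opening: 0.086
```

Turning well at low force, so I'll finish the first partial turn, then release.

Emit:
jog_arm:
  deltas:
    - {"gripper": 1, "translation": [0, 0, 0], "dr": [0, 0, -0.07]}
    - {"gripper": 1, "translation": [0, 0, 0], "dr": [0, 0, -0.07]}
    - {"gripper": 1, "translation": [0, 0, 0], "dr": [0, 0, -0.07]}
    - {"gripper": 1, "translation": [0, 0, 0], "dr": [0, 0, -0.07]}
    - {"gripper": 1, "translation": [0, 0, 0], "dr": [0, 0, -0.07]}
    - {"gripper": 1, "translation": [0, 0, 0], "dr": [0, 0, -0.07]}
    - {"gripper": 1, "translation": [0, 0, 0], "dr": [0, 0, -0.07]}
    - {"gripper": 1, "translation": [0, 0, 0], "dr": [0, 0, -0.07]}
    - {"gripper": 1, "translation": [0, 0, 0], "dr": [0, 0, -0.07]}
    - {"gripper": 1, "translation": [0, 0, 0], "dr": [0, 0, -0.07]}
    - {"gripper": 1, "translation": [0, 0, 0], "dr": [0, 0, 0]}

```text
clock: 5.53
eef_pos: [569.5, -131.7, 91.5]
tcp_rot: [-3.139, -0.001, -1.491]
contact_force: [1.1, -3.7, 0.5]
opening: 0.082
```

Emit:
jog_arm:
  deltas:
    - {"gripper": -1, "translation": [0, 0, 0], "dr": [0, 0, 0]}
    - {"gripper": -1, "translation": [0, 0, 0], "dr": [0, 0, 0]}
    - {"gripper": -1, "translation": [0, 0, 0], "dr": [0, 0, 0]}
    - {"gripper": -1, "translation": [0, 0, 0], "dr": [0, 0, 0]}
    - {"gripper": -1, "translation": [0, 0, 0], "dr": [0, 0, 0]}
    - {"gripper": -1, "translation": [0, 0, 0], "dr": [0, 0, 0]}
    - {"gripper": -1, "translation": [0, 0, 0], "dr": [0, 0, 0]}
    - {"gripper": -1, "translation": [0, 0, 0], "dr": [0, 0, 0]}
    - {"gripper": -1, "translation": [0, 0, 0], "dr": [0, 0, 0]}
    - {"gripper": -1, "translation": [0, 0, 0], "dr": [0, 0, 0]}

```text
clock: 6.37
eef_pos: [568.2, -131.0, 91.3]
tcp_rot: [-3.142, 0.0, -1.484]
contact_force: [-0.8, 0.4, 0.3]
opening: 1.002
```

Emit:
jog_arm:
  deltas:
    - {"gripper": -1, "translation": [0, 0, 0], "dr": [0, 0, 0.075]}
    - {"gripper": -1, "translation": [0, 0, 0], "dr": [0, 0, 0.075]}
    - {"gripper": -1, "translation": [0, 0, 0], "dr": [0, 0, 0.075]}
    - {"gripper": -1, "translation": [0, 0, 0], "dr": [0, 0, 0.075]}
    - {"gripper": -1, "translation": [0, 0, 0], "dr": [0, 0, 0.075]}
    - {"gripper": -1, "translation": [0, 0, 0], "dr": [0, 0, 0.075]}
    - {"gripper": -1, "translation": [0, 0, 0], "dr": [0, 0, 0.075]}
    - {"gripper": -1, "translation": [0, 0, 0], "dr": [0, 0, 0.075]}
    - {"gripper": -1, "translation": [0, 0, 0], "dr": [0, 0, 0.075]}
    - {"gripper": -1, "translation": [0, 0, 0], "dr": [0, 0, 0.075]}
    - {"gripper": -1, "translation": [0, 0, 0], "dr": [0, 0, 0.075]}
    - {"gripper": -1, "translation": [0, 0, 0], "dr": [0, 0, 0.075]}

```text
clock: 7.37
eef_pos: [568.2, -131.0, 91.3]
tcp_rot: [3.142, -0.0, -0.064]
contact_force: [0.2, 0.7, -0.4]
opening: 1.0
```

Emit:
jog_arm:
  deltas:
    - {"gripper": -1, "translation": [0, 0, 0], "dr": [0, 0, 0.075]}
    - {"gripper": -1, "translation": [0, 0, 0], "dr": [0, 0, 0.075]}
    - {"gripper": -1, "translation": [0, 0, 0], "dr": [0, 0, 0.075]}
    - {"gripper": -1, "translation": [0, 0, 0], "dr": [0, 0, 0.075]}
    - {"gripper": -1, "translation": [0, 0, 0], "dr": [0, 0, 0.075]}
    - {"gripper": -1, "translation": [0, 0, 0], "dr": [0, 0, 0.075]}
    - {"gripper": -1, "translation": [0, 0, 0], "dr": [0, 0, 0.075]}
    - {"gripper": -1, "translation": [0, 0, 0], "dr": [0, 0, 0.075]}
    - {"gripper": -1, "translation": [0, 0, 0], "dr": [0, 0, 0.075]}
    - {"gripper": -1, "translation": [0, 0, 0], "dr": [0, 0, 0.075]}
    - {"gripper": -1, "translation": [0, 0, 0], "dr": [0, 0, 0.075]}
    - {"gripper": -1, "translation": [0, 0, 0], "dr": [0, 0, 0.075]}

```text
clock: 8.37
eef_pos: [568.2, -131.0, 91.3]
tcp_rot: [3.142, 0.0, 1.349]
contact_force: [0.5, -0.8, 0.3]
opening: 1.001
```

Emit:
jog_arm:
  deltas:
    - {"gripper": -1, "translation": [0, 0, 0], "dr": [0, 0, 0.075]}
    - {"gripper": -1, "translation": [0, 0, 0], "dr": [0, 0, 0.075]}
    - {"gripper": -1, "translation": [0, 0, 0], "dr": [0, 0, 0.05]}
    - {"gripper": -1, "translation": [0, 0, 0], "dr": [0, 0, 0]}
    - {"gripper": -1, "translation": [0, 0, 0], "dr": [0, 0, 0]}

```text
clock: 8.78
eef_pos: [568.2, -131.0, 91.3]
tcp_rot: [3.142, 0.0, 1.655]
contact_force: [-0.4, -0.5, -0.3]
opening: 0.998
```

```bash
python3 - <<'E'
from h import *
s=r.sense(); print(s['eef_pos'],s['tcp_rot'],s['qpos'][5])
shot('wrist','w2')
print(proj('w2',(568.4,-131.2,81)))
E
```

```text
[ 568.21896636 -131.0016912    91.29107504] [3.14152532e+00 4.57781253e-05 1.65488398e+00] -1.8840105573685095
[280.1 277.2]
```

View pics/w2.png

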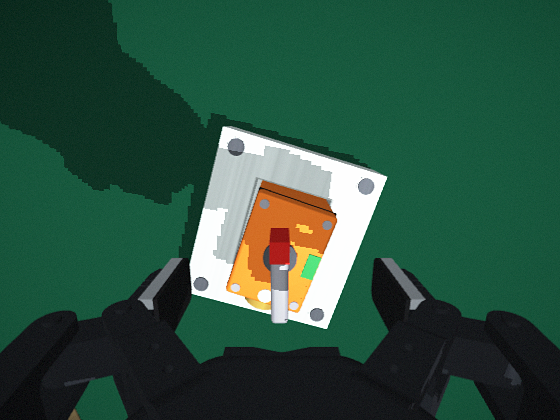

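The wing is squarely between the jaws at u≈280, red end up at (279,245), with the green bar at (312,266). The key held its angle. Now I'll grip again and make the second turn.

Emit:
jog_arm:
  deltas:
    - {"gripper": 1, "translation": [0, 0, 0], "dr": [0, 0, 0]}
    - {"gripper": 1, "translation": [0, 0, 0], "dr": [0, 0, 0]}
    - {"gripper": 1, "translation": [0, 0, 0], "dr": [0, 0, 0]}
    - {"gripper": 1, "translation": [0, 0, 0], "dr": [0, 0, 0]}
    - {"gripper": 1, "translation": [0, 0, 0], "dr": [0, 0, 0]}
    - {"gripper": 1, "translation": [0, 0, 0], "dr": [0, 0, 0]}
    - {"gripper": 1, "translation": [0, 0, 0], "dr": [0, 0, 0]}
    - {"gripper": 1, "translation": [0, 0, 0], "dr": [0, 0, 0]}
    - {"gripper": 1, "translation": [0, 0, 0], "dr": [0, 0, 0]}
    - {"gripper": 1, "translation": [0, 0, 0], "dr": [0, 0, 0]}

```text
clock: 9.67
eef_pos: [568.3, -131.2, 91.3]
tcp_rot: [3.141, 0.0, 1.658]
contact_force: [-0.6, -3.3, -0.6]
opening: 0.082
```

Emit:
jog_arm:
  deltas:
    - {"gripper": 1, "translation": [0, 0, 0], "dr": [0, 0, -0.07]}
    - {"gripper": 1, "translation": [0, 0, 0], "dr": [0, 0, -0.07]}
    - {"gripper": 1, "translation": [0, 0, 0], "dr": [0, 0, -0.07]}
    - {"gripper": 1, "translation": [0, 0, 0], "dr": [0, 0, -0.07]}
    - {"gripper": 1, "translation": [0, 0, 0], "dr": [0, 0, -0.07]}
    - {"gripper": 1, "translation": [0, 0, 0], "dr": [0, 0, -0.07]}
    - {"gripper": 1, "translation": [0, 0, 0], "dr": [0, 0, -0.07]}
    - {"gripper": 1, "translation": [0, 0, 0], "dr": [0, 0, -0.07]}
    - {"gripper": 1, "translation": [0, 0, 0], "dr": [0, 0, -0.07]}
    - {"gripper": 1, "translation": [0, 0, 0], "dr": [0, 0, -0.07]}
    - {"gripper": 1, "translation": [0, 0, 0], "dr": [0, 0, -0.07]}
    - {"gripper": 1, "translation": [0, 0, 0], "dr": [0, 0, -0.07]}

```text
clock: 10.67
eef_pos: [568.0, -131.6, 91.3]
tcp_rot: [3.141, 0.001, 0.333]
contact_force: [-1.6, -5.7, 0.9]
opening: 0.085
```

Emit:
jog_arm:
  deltas:
    - {"gripper": 1, "translation": [0, 0, 0], "dr": [0, 0, -0.06]}
    - {"gripper": 1, "translation": [0, 0, 0], "dr": [0, 0, -0.06]}
    - {"gripper": 1, "translation": [0, 0, 0], "dr": [0, 0, -0.06]}
    - {"gripper": 1, "translation": [0, 0, 0], "dr": [0, 0, -0.06]}
    - {"gripper": 1, "translation": [0, 0, 0], "dr": [0, 0, -0.06]}
    - {"gripper": 1, "translation": [0, 0, 0], "dr": [0, 0, -0.06]}
    - {"gripper": 1, "translation": [0, 0, 0], "dr": [0, 0, 0]}
    - {"gripper": 1, "translation": [0, 0, 0], "dr": [0, 0, 0]}
    - {"gripper": 1, "translation": [0, 0, 0], "dr": [0, 0, 0]}

```text
clock: 11.42
eef_pos: [568.0, -131.6, 91.3]
tcp_rot: [3.141, 0.0, -0.227]
contact_force: [-1.9, -5.3, 0.6]
opening: 0.084
```

Emit:
jog_arm:
  deltas:
    - {"gripper": -1, "translation": [0, 0, 0], "dr": [0, 0, 0]}
    - {"gripper": -1, "translation": [0, 0, 0], "dr": [0, 0, 0]}
    - {"gripper": -1, "translation": [0, 0, 0], "dr": [0, 0, 0]}
    - {"gripper": -1, "translation": [0, 0, 0], "dr": [0, 0, 0]}
    - {"gripper": -1, "translation": [0, 0, 0], "dr": [0, 0, 0]}
    - {"gripper": -1, "translation": [0, 0, 0], "dr": [0, 0, 0]}
    - {"gripper": -1, "translation": [0, 0, 0], "dr": [0, 0, 0]}
    - {"gripper": -1, "translation": [0, 0, 0], "dr": [0, 0, 0]}
    - {"gripper": -1, "translation": [0, 0, 0], "dr": [0, 0, 0]}
    - {"gripper": -1, "translation": [0, 0, 0], "dr": [0, 0, 0]}

```text
clock: 12.25
eef_pos: [568.2, -131.0, 91.3]
tcp_rot: [-3.142, -0.0, -0.227]
contact_force: [0.1, 0.4, 0.1]
opening: 1.0
```

```bash
python3 - <<'E'
from h import *
s=r.sense(); print(s['eef_pos'],s['tcp_rot'],s['qpos'][5])
shot('wrist','w3',(170,110,410,340),2.5)
E
```

```text
[ 568.20719987 -130.96813275   91.29158507] [-3.14158411e+00 -8.09900162e-06 -2.27387030e-01] -0.0017355046891483997
```

View pics/w3.png

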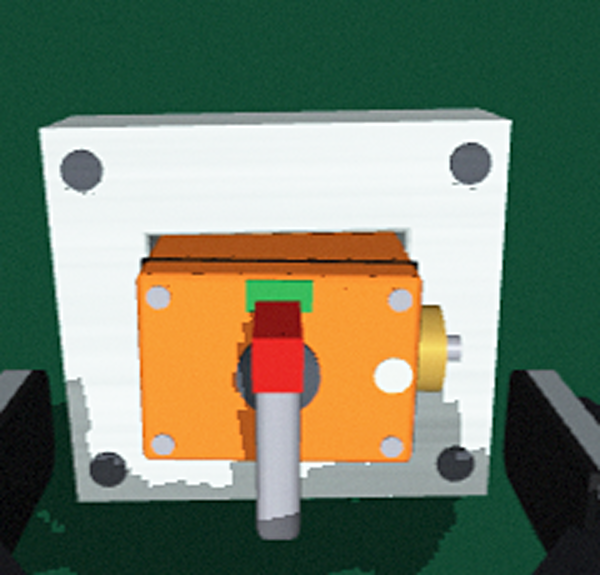

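The red end lies over the green bar (crop 278,330 against 280,295) and the drive is seated and square to the tool. I'll turn the gripper 90°, lower it and grip across the 44 mm sides.

Emit:
jog_arm:
  deltas:
    - {"gripper": -1, "translation": [0, 0, 0], "dr": [0, 0, 0.075]}
    - {"gripper": -1, "translation": [0, 0, 0], "dr": [0, 0, 0.075]}
    - {"gripper": -1, "translation": [0, 0, 0], "dr": [0, 0, 0.075]}
    - {"gripper": -1, "translation": [0, 0, 0], "dr": [0, 0, 0.075]}
    - {"gripper": -1, "translation": [0, 0, 0], "dr": [0, 0, 0.075]}
    - {"gripper": -1, "translation": [0, 0, 0], "dr": [0, 0, 0.075]}
    - {"gripper": -1, "translation": [0, 0, 0], "dr": [0, 0, 0.075]}
    - {"gripper": -1, "translation": [0, 0, 0], "dr": [0, 0, 0.075]}
    - {"gripper": -1, "translation": [0, 0, 0], "dr": [0, 0, 0.075]}
    - {"gripper": -1, "translation": [0, 0, 0], "dr": [0, 0, 0.075]}
    - {"gripper": -1, "translation": [0, 0, 0], "dr": [0, 0, 0.075]}
    - {"gripper": -1, "translation": [0, 0, 0], "dr": [0, 0, 0.075]}

```text
clock: 13.3
eef_pos: [568.2, -131.0, 91.3]
tcp_rot: [3.142, 0.0, 1.192]
contact_force: [0.2, 0.3, -0.2]
opening: 0.999
```

Emit:
jog_arm:
  deltas:
    - {"gripper": -1, "translation": [0, 0, 0], "dr": [0, 0, 0.075]}
    - {"gripper": -1, "translation": [0, 0, 0], "dr": [0, 0, 0.025]}
    - {"gripper": -1, "translation": [0, 0, -0.1], "dr": [0, 0, 0]}
    - {"gripper": -1, "translation": [0, 0, -0.1], "dr": [0, 0, 0]}
    - {"gripper": -1, "translation": [0, 0, -0.1], "dr": [0, 0, 0]}
    - {"gripper": -1, "translation": [0, 0, -0.02], "dr": [0, 0, 0]}
    - {"gripper": -1, "translation": [0, 0, 0], "dr": [0, 0, 0]}

```text
clock: 13.88
eef_pos: [567.2, -130.8, 57.7]
tcp_rot: [-3.139, 0.0, 1.343]
contact_force: [-0.8, 0.1, 0.1]
opening: 0.995
```

Emit:
jog_arm:
  deltas:
    - {"gripper": 1, "translation": [0, 0, 0], "dr": [0, 0, 0]}
    - {"gripper": 1, "translation": [0, 0, 0], "dr": [0, 0, 0]}
    - {"gripper": 1, "translation": [0, 0, 0], "dr": [0, 0, 0]}
    - {"gripper": 1, "translation": [0, 0, 0], "dr": [0, 0, 0]}
    - {"gripper": 1, "translation": [0, 0, 0], "dr": [0, 0, 0]}
    - {"gripper": 1, "translation": [0, 0, 0], "dr": [0, 0, 0]}
    - {"gripper": 1, "translation": [0, 0, 0], "dr": [0, 0, 0]}
    - {"gripper": 1, "translation": [0, 0, 0], "dr": [0, 0, 0]}
    - {"gripper": 1, "translation": [0, 0, 0], "dr": [0, 0, 0]}
    - {"gripper": 1, "translation": [0, 0, 0], "dr": [0, 0, 0]}
  squeeze: 50

```text
clock: 14.72
eef_pos: [568.6, -131.2, 59.9]
tcp_rot: [3.141, 0.0, 1.343]
contact_force: [0.1, -2.0, 5.0]
opening: 0.502
```

```bash
python3 - <<'E'
from h import *
c=lambda u,v,z: onz('s0',195+u/4,185+v/4,z)
B=[c(*p,4) for p in [(632,102),(765,122),(753,250),(612,226)]]; print(B,np.mean(B,0))
s=r.sense(); print(s['eef_pos'],s['tcp_rot'],s['opening'],s['contact_force'])
E
```

```text
[array([399. , 202.3,   4. ]), array([384. , 302.6,   4. ]), array([514.2, 319.7,   4. ]), array([527.8, 220.8,   4. ])] [456.25 261.35   4.  ]
[ 568.62301929 -131.19671848   59.86909888] [3.14053473e+00 1.46361383e-04 1.34341563e+00] 0.5017691546306359 [ 0.14437387 -2.03489443  5.00194488]
```

Emit:
jog_arm:
  deltas:
    - {"gripper": 1, "translation": [0, 0, 0.05], "dr": [0, 0, 0]}
    - {"gripper": 1, "translation": [0, 0, 0.1], "dr": [0, 0, 0]}
    - {"gripper": 1, "translation": [0, 0, 0.1], "dr": [0, 0, 0]}
    - {"gripper": 1, "translation": [0, 0, 0.1], "dr": [0, 0, 0]}
    - {"gripper": 1, "translation": [0, 0, 0.15], "dr": [0, 0, 0]}
    - {"gripper": 1, "translation": [0, 0, 0.15], "dr": [0, 0, 0]}
    - {"gripper": 1, "translation": [0, 0, 0.15], "dr": [0, 0, 0]}
    - {"gripper": 1, "translation": [0, 0, 0], "dr": [0, 0, 0]}

```text
clock: 15.38
eef_pos: [569.9, -131.2, 142.9]
tcp_rot: [3.137, -0.0, 1.343]
contact_force: [0.5, 0.6, -2.8]
opening: 0.506
```

Emit:
jog_arm:
  deltas:
    - {"gripper": 1, "translation": [-0.03, 0.11, 0], "dr": [0, 0, 0]}
    - {"gripper": 1, "translation": [-0.067, 0.25, 0], "dr": [0, 0, 0]}
    - {"gripper": 1, "translation": [-0.067, 0.25, 0], "dr": [0, 0, 0]}
    - {"gripper": 1, "translation": [-0.067, 0.25, 0], "dr": [0, 0, 0]}
    - {"gripper": 1, "translation": [-0.067, 0.25, 0], "dr": [0, 0, 0]}
    - {"gripper": 1, "translation": [-0.067, 0.25, 0], "dr": [0, 0, 0]}
    - {"gripper": 1, "translation": [-0.067, 0.25, 0], "dr": [0, 0, 0]}
    - {"gripper": 1, "translation": [-0.067, 0.25, 0], "dr": [0, 0, 0]}

```text
clock: 16.05
eef_pos: [516.7, 56.6, 138.5]
tcp_rot: [-3.14, 0.0, 1.343]
contact_force: [0.7, 0.4, -3.2]
opening: 0.501
```

Emit:
jog_arm:
  deltas:
    - {"gripper": 1, "translation": [-0.067, 0.25, 0], "dr": [0, 0, 0]}
    - {"gripper": 1, "translation": [-0.067, 0.25, 0], "dr": [0, 0, 0]}
    - {"gripper": 1, "translation": [-0.067, 0.25, 0], "dr": [0, 0, 0]}
    - {"gripper": 1, "translation": [-0.067, 0.25, 0], "dr": [0, 0, 0]}
    - {"gripper": 1, "translation": [-0.067, 0.25, 0], "dr": [0, 0, 0]}
    - {"gripper": 1, "translation": [-0.067, 0.25, 0], "dr": [0, 0, 0]}
    - {"gripper": 1, "translation": [-0.067, 0.25, 0], "dr": [0, 0, 0]}
    - {"gripper": 1, "translation": [-0.07, 0.2, 0], "dr": [0, 0, 0]}
    - {"gripper": 1, "translation": [-0.03, 0.12, 0], "dr": [0, 0, 0]}
    - {"gripper": 1, "translation": [0, 0, 0], "dr": [0, 0, 0]}
    - {"gripper": 1, "translation": [0, 0, 0], "dr": [0, 0, 0]}

```text
clock: 16.97
eef_pos: [460.7, 262.1, 138.8]
tcp_rot: [-3.141, 0.001, 1.345]
contact_force: [0.5, -0.7, -2.9]
opening: 0.504
```

```bash
python3 - <<'E'
from h import *
s=r.sense(); print(s['eef_pos'],s['tcp_rot'],s['opening'],s['contact_force'])
shot('wrist','w4')
E
```

```text
[460.67558434 262.0928754  138.7719375 ] [-3.14084945e+00  9.65212491e-04  1.34503625e+00] 0.5041436173981316 [ 0.50675875 -0.65543869 -2.93578888]
```

View pics/w4.png

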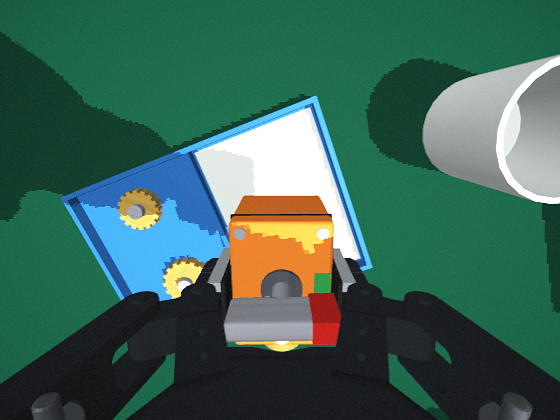

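The drive hangs level, with the red end at the green side. The bay's low-x corners are near (195,157) and (313,107). I'll compute the bay centre from them.

```bash
python3 - <<'E'
from h import *
a,b,c=onz('w4',195,158,4),onz('w4',312,110,4),onz('w4',355,262,4)
print(a,b,c)
y=(b-a)/np.hypot(*(b-a)[:2]); x=np.array([y[1],-y[0],0]); print(np.hypot(*(b-a)[:2]),(a+b)/2+71*x, np.arctan2(x[1],x[0]))
E
```

```text
[404.4 202.6   4. ] [388.9 303.7   4. ] [526.  316.1   4. ]
102.28127883439862 [466.82999855 263.90954478   4.        ] 0.15212899840431404
```

Emit:
jog_arm:
  deltas:
    - {"gripper": 1, "translation": [0.03, 0.01, -0.1], "dr": [0, 0, 0]}
    - {"gripper": 1, "translation": [0.03, 0, -0.15], "dr": [0, 0, 0]}
    - {"gripper": 1, "translation": [0, 0, -0.15], "dr": [0, 0, 0]}
    - {"gripper": 1, "translation": [0, 0, -0.15], "dr": [0, 0, 0]}
    - {"gripper": 1, "translation": [0, 0, -0.1], "dr": [0, 0, 0]}
    - {"gripper": 1, "translation": [0, 0, -0.08], "dr": [0, 0, 0]}
    - {"gripper": 1, "translation": [0, 0, -0.04], "dr": [0, 0, 0]}
    - {"gripper": 1, "translation": [0, 0, 0], "dr": [0, 0, 0]}
    - {"gripper": 1, "translation": [0, 0, 0], "dr": [0, 0, 0]}
    - {"gripper": 1, "translation": [0, 0, 0], "dr": [0, 0, 0]}

```text
clock: 17.85
eef_pos: [467.9, 263.2, 62.9]
tcp_rot: [3.141, -0.001, 1.343]
contact_force: [-0.0, 0.1, -2.3]
opening: 0.506
```

Emit:
jog_arm:
  deltas:
    - {"gripper": 1, "translation": [0, 0, -0.01], "dr": [0, 0, 0]}
    - {"gripper": 1, "translation": [0, 0, -0.01], "dr": [0, 0, 0]}
    - {"gripper": 1, "translation": [0, 0, 0], "dr": [0, 0, 0]}
    - {"gripper": 1, "translation": [0, 0, 0], "dr": [0, 0, 0]}

```text
clock: 18.18
eef_pos: [467.4, 263.1, 60.5]
tcp_rot: [3.141, -0.0, 1.344]
contact_force: [-0.7, 0.1, -3.2]
opening: 0.506
```

Emit:
jog_arm:
  deltas:
    - {"gripper": 1, "translation": [0, 0, -0.01], "dr": [0, 0, 0]}
    - {"gripper": 1, "translation": [0, 0, 0], "dr": [0, 0, 0]}
    - {"gripper": 1, "translation": [0, 0, 0], "dr": [0, 0, 0]}

```text
clock: 18.43
eef_pos: [467.4, 263.0, 59.2]
tcp_rot: [-3.142, 0.0, 1.343]
contact_force: [-0.4, -0.4, -3.8]
opening: 0.506
```

Not yet in contact; the underside is at about 9 mm.

Emit:
jog_arm:
  deltas:
    - {"gripper": 1, "translation": [0, 0, -0.01], "dr": [0, 0, 0]}
    - {"gripper": 1, "translation": [0, 0, -0.01], "dr": [0, 0, 0]}
    - {"gripper": 1, "translation": [0, 0, -0.01], "dr": [0, 0, 0]}
    - {"gripper": 1, "translation": [0, 0, 0], "dr": [0, 0, 0]}
    - {"gripper": 1, "translation": [0, 0, 0], "dr": [0, 0, 0]}

```text
clock: 18.85
eef_pos: [467.3, 263.0, 56.2]
tcp_rot: [-3.141, 0.0, 1.343]
contact_force: [-0.0, -0.5, -3.7]
opening: 0.502
```

Emit:
jog_arm:
  deltas:
    - {"gripper": 1, "translation": [0, 0, -0.01], "dr": [0, 0, 0]}
    - {"gripper": 1, "translation": [0, 0, 0], "dr": [0, 0, 0]}
    - {"gripper": 1, "translation": [0, 0, 0], "dr": [0, 0, 0]}

```text
clock: 19.1
eef_pos: [467.3, 263.0, 55.2]
tcp_rot: [-3.141, 0.0, 1.343]
contact_force: [0.5, -0.5, -3.5]
opening: 0.505
```

Emit:
jog_arm:
  deltas:
    - {"gripper": 1, "translation": [0, 0, -0.01], "dr": [0, 0, 0]}
    - {"gripper": 1, "translation": [0, 0, 0], "dr": [0, 0, 0]}
    - {"gripper": 1, "translation": [0, 0, 0], "dr": [0, 0, 0]}

```text
clock: 19.35
eef_pos: [467.4, 263.0, 54.2]
tcp_rot: [-3.142, 0.0, 1.343]
contact_force: [-0.1, -0.2, -2.8]
opening: 0.504
```

Emit:
jog_arm:
  deltas:
    - {"gripper": 1, "translation": [0, 0, -0.01], "dr": [0, 0, 0]}
    - {"gripper": 1, "translation": [0, 0, 0], "dr": [0, 0, 0]}
    - {"gripper": 1, "translation": [0, 0, 0], "dr": [0, 0, 0]}

```text
clock: 19.6
eef_pos: [467.5, 263.1, 53.9]
tcp_rot: [3.141, -0.0, 1.343]
contact_force: [-2.7, -0.5, 5.3]
opening: 0.506
```

Emit:
jog_arm:
  deltas:
    - {"gripper": 1, "translation": [0, 0, -0.005], "dr": [0, 0, 0]}
    - {"gripper": 1, "translation": [0, 0, 0], "dr": [0, 0, 0]}
    - {"gripper": 1, "translation": [0, 0, 0], "dr": [0, 0, 0]}

```text
clock: 19.85
eef_pos: [467.5, 263.0, 53.8]
tcp_rot: [3.141, -0.0, 1.343]
contact_force: [-3.8, -3.4, 11.7]
opening: 0.507
```

Contact (+12 N), so I'll release and back off straight up.

Emit:
jog_arm:
  deltas:
    - {"gripper": 0.3, "translation": [0, 0, 0], "dr": [0, 0, 0]}
    - {"gripper": -0.2, "translation": [0, 0, 0], "dr": [0, 0, 0]}
    - {"gripper": -1, "translation": [0, 0, 0], "dr": [0, 0, 0]}
    - {"gripper": -1, "translation": [0, 0, 0], "dr": [0, 0, 0]}
    - {"gripper": -1, "translation": [0, 0, 0], "dr": [0, 0, 0]}
    - {"gripper": -1, "translation": [0, 0, 0], "dr": [0, 0, 0]}
    - {"gripper": -1, "translation": [0, 0, 0], "dr": [0, 0, 0]}
    - {"gripper": -1, "translation": [0, 0, 0], "dr": [0, 0, 0]}
    - {"gripper": -1, "translation": [0, 0, 0], "dr": [0, 0, 0]}

```text
clock: 20.6
eef_pos: [467.4, 263.0, 52.7]
tcp_rot: [-3.142, 0.0, 1.343]
contact_force: [0.6, -0.6, -0.5]
opening: 1.005
```

Emit:
jog_arm:
  deltas:
    - {"gripper": -1, "translation": [0, 0, 0.15], "dr": [0, 0, 0]}
    - {"gripper": -1, "translation": [0, 0, 0.2], "dr": [0, 0, 0]}
    - {"gripper": -1, "translation": [0, 0, 0.3], "dr": [0, 0, 0]}
    - {"gripper": -1, "translation": [0, 0, 0.35], "dr": [0, 0, 0]}
    - {"gripper": -1, "translation": [0, 0, 0.35], "dr": [0, 0, 0]}
    - {"gripper": -1, "translation": [0, 0, 0.35], "dr": [0, 0, 0]}
    - {"gripper": -1, "translation": [0, 0, 0], "dr": [0, 0, 0]}
    - {"gripper": -1, "translation": [0, 0, 0], "dr": [0, 0, 0]}

```text
clock: 21.27
eef_pos: [468.5, 263.6, 225.0]
tcp_rot: [3.138, -0.003, 1.343]
contact_force: [-0.0, -0.0, -0.7]
opening: 1.001
```

```bash
python3 - <<'E'
from h import *
s=r.sense(); print(s['clock'],s['eef_pos'],s['contact_force'])
shot('wrist','w5',(150,80,430,290),2.5)
E
```

```text
21.2667 [468.53387201 263.63670824 224.97564171] [-0.00392259 -0.0464171  -0.67972746]
```

View pics/w5.png

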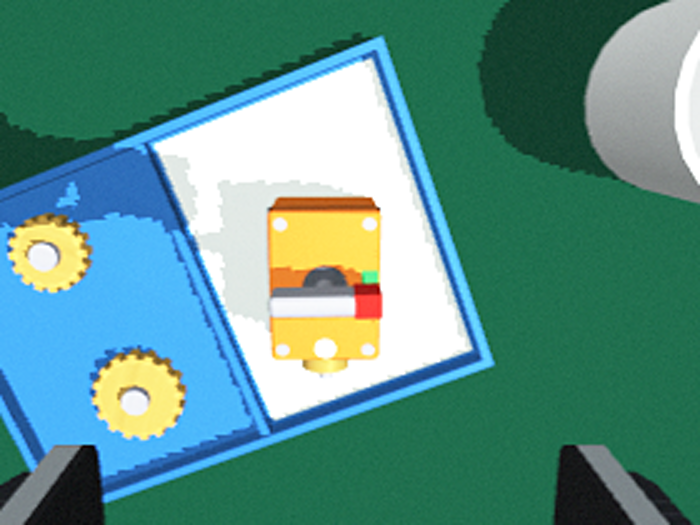

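The drive stands flat and released in the white bay, with its base centre near crop (325,280) against a bay centre of about (318,245). That is under 20 mm off, and the red end is still at the green bar. Handing in.

```bash
python3 -c "
from h import *
print(r.sign_off(), r.sense()['clock'])"
```

```text
the job is handed in; nothing more can be done
the job is handed in; nothing more can be done
```

I wound the key about 3.9 rad clockwise in two partial turns with one regrip. Then I lifted the drive out across its 44 mm sides, lowered it into the white-lined bay until it touched (about 12 N), let go and backed off. The job was handed in at about 21 s of the 67 s allowed; no verdict is reported.

The last wrist picture shows:
- **Drive:** it looks upright and flat on the bay floor, under about 20 mm from the bay's centre by eye, with the gripper clear.
- **Key:** the red end is at the green bar. From the turns I made I put the joint at about 4.7 rad, but this was not measured directly.
- **Bystanders:** the gears and mug in view look undisturbed. I did not look at the flask, mouse or screwdriver again after the early pictures, but the arm stayed well clear of them.

No check failed. The one disagreement was the bay's centre: the scene camera put it about 10 mm from where the wrist camera did, because the near wall hid part of the floor. I used the wrist camera's value.

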